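# Slide the red-lidded sample tub onto the hand-over card

### The job

On the lab bench, slide the low white tub with the red lid across the bench top to the green hand-over card, so that it stands wholly inside the black ring, as central as you can. It is too wide to grip and must not be spilt, so push it gently: do not lift it or tip it. Leave the blue-lidded tub and the amber bottle where they are.

Things in the scene. Friction and masses are not known exactly. Their poses are not given: they have to be found in the camera images.
- red_tub: Loose round white tub with a red lid and red band, the one to move: 98 mm in diameter at the wall (100 mm at the lid), 58 mm high, 0.3 to 0.6 kg, slides on the bench with ordinary friction and pushed slowly it stops as soon as the push stops. Origin at the centre of its underside, z up along its axis.
- blue_tub: Loose tub of the same shape and size with a blue lid and blue band; leave it. The red-lidded and blue-lidded tubs stand on the robot's left, one nearer the robot and one farther (either way round), at least 50 mm apart rim to rim. Origin at the centre of its underside.
- spot: Green flat hand-over card, 180 mm square, lying fixed on the bench to the robot's right of the tubs, with nothing standing between it and the tubs. It carries a white disc 129 mm in diameter bordered by a black ring (144 mm outer diameter); it is as thin as paper, without an edge to catch on. Origin at the centre of the ring, on the bench surface.
- amber_bottle: Loose amber glass bottle with a white label and black cap, 64 mm in diameter, 134 mm high, standing beyond the work on the far side from the robot; leave it. Origin at the centre of its underside.

How it is judged (in metres and radians):
At the end, for the whole second after the job is handed in: The red-lidded tub stands upright and still on the card, its centre within 16 mm of the ring's centre (so wholly inside the black ring); the blue-lidded tub and the amber bottle are within 20 mm of where they started (horizontal distance between red_tub and spot below 0.016 m and height (world z) of red_tub below 0.006 m and angle between red_tub's own z axis and vertical below 0.1 rad and linear speed of red_tub below 0.02 m/s and distance of each of blue_tub, amber_bottle from where it was at the start of the episode below 0.02 m); the robot touches nothing.
It fails at once if the red-lidded tub is lifted more than 20 mm off the bench (height (world z) of red_tub above 0.02 m).
It fails at once if the red-lidded tub is tipped by more than 20 degrees (angle between red_tub's own z axis and vertical above 0.35 rad).
It fails at once if the red-lidded tub is shoved faster than 0.6 m/s (linear speed of red_tub above 0.6 m/s).
It fails at once if the blue-lidded tub is pushed away by more than 20 mm (distance of blue_tub from where it was at the start of the episode above 0.02 m).
It fails at once if the amber bottle is pushed away by more than 20 mm (distance of amber_bottle from where it was at the start of the episode above 0.02 m).
It also fails if it takes over 45 s, if anything falls off the work surface, if the arm or the gripper's body presses on something with over 40 N, if the wrist force passes 120 N, or if a joint passes its speed limit or range.

### The arm

A 6-joint arm with a two-finger parallel gripper is mounted at the origin on the work surface. World frame = base frame: x ahead of the robot, y to its left, z up, the work surface at z = 0. Lengths are in mm, angles in rad, forces in N, time in s.
With the tool pointing down it reaches from about 350 to 725 mm from the base axis. Payload 4.3 kg.
Tool frame: the origin (TCP) lies midway between the tips of the shut fingers; the grasp point (between the pads) lies 19 mm behind it; y points along the fingers, x is the direction in which the jaws open and shut, and the axes are right-handed (so a half turn about y gives the same grasp; the last joint's range is limited). The gripper opens to 85 mm and grips with 20 to 120 N. Pads are 22 mm wide; open, the fingers measure 114 mm over their backs; the gripper's body (76 mm by 85 mm) begins 54 mm behind the grasp point. The pads swing forward as they close: fully open they stand 13 mm farther back than shut.
Start: joints at [1.065, 0.377, 0.081, 1.274, 0, 1.46], TCP at [221.699, 530.581, 231.329] pointing down, gripper open.
Joint ranges: [-2.72, 2.72], [-0.84, 1.66], [-1.02, 1.22], [-1.77, 2.12], [-1.37, 1.28], [-3.14, 3.14]. Speed limits (rad/s): [2.57, 2.57, 3.14, 3.14, 3.14, 3.14].

### API

Orientations are given as [roll, pitch, yaw] about the fixed x, y, z axes, in that order (R = Rz(yaw) Ry(pitch) Rx(roll)).
In Python, from bench import observe, camera, bot gives the robot as it stands.
- The arm moves only by the tool carry_out, never from a script. Its arguments are lists of equal length, an entry for each row: "translation": the shift along the world's x, y, z in m, a list of three; "angular": the turn, a rotation vector about the world's x, y, z in rad, a list of three; "grip": the opening, from -1 (shut) to 1 (fully open), so that 0 is half open. A call has 1 to 8 rows; each row shifts and turns the commanded pose from where the row before left it; what a row does not reach is not made up. A row lasts 1/10 s, in which the tool goes at most 50 mm and 8.59 degrees, less where a joint would pass 70% of its speed; a pose out of reach is approached as far as the arm can. A call is refused whole if a number of a shift passes 0.05 or a number of a turn 0.15, either way. A call with a gripper value outside its range is refused whole. The fingers move at their own pace and stop on an object; "squeeze" is the grip in N (left out, the last holds). Time passes only in rows, so rows that do not move let the fingers close. It gives the time, the measured TCP pose, the force and the opening at its end, in the units of the state.
- observe(): the state, without advancing time (a new reading comes with each control period).
- camera(name): name is "scene" or "top" or "wrist"; returns a dict with "img" (384x512x3 uint8, red, green, blue), "range_z" (384x512 float32, mm along the optical axis (not along the pixel's ray), 0 where there is no reading), "intrinsics" (3x3 intrinsics, pixels), "rvec" (rotation vector, rad) and "tvec" (3), from world to camera coordinates, as OpenCV has them. Camera axes: x right, y down, z forward; pixel columns grow to the right and rows downward; lengths in mm; the calibration is good to about 2 mm. A picture is of the moment at which its call begins.
- bot.close_job(): hands the job in, once; it reports no verdict.
The state is a dict: "clock": time; "joints": joint angles; "qd": joint speeds; "joint_efforts": joint torques, N m; "ee_pos": TCP position; "eef_rot": TCP orientation; "wrist_force": force on the tool from outside, world axes, zero at the start; "moment": the same for the moment, N m; "width": finger opening in mm.
Only numpy, scipy, OpenCV 4.12 (cv2) and the standard library are available. Lean on these libraries where they do the work, as an engineer would, in place of code of your own. Each camera call takes 0.05 s, during which the arm holds its last target. There are 200 camera calls.

## Working session

There is one attempt and no reset: what is moved stays moved. The work goes in short steps, Python scripts to look and compute and a tool call to move; the robot and the scene stay as the last step left them, time stands still between calls to the robot, and variables do not carry over. Pictures are saved under pics/ and viewed, about 8 in all and at most 12, crops included, and the job is handed in when it is done.

Besides the shell and the picture viewer there is one more tool, called after ">>>" as name(argument=value, ...) on one line, values as JSON. carry_out: Moves the arm, as the interface text tells. Its arguments: {"type":"object","properties":{"translation":{"type":"array"},"angular":{"type":"array"},"grip":{"type":"array"},"squeeze":{"type":"number"}},"required":["translation","angular","grip"]}

```bash
mkdir -p pics
cat > h.py <<'E'
import numpy as np, cv2
from bench import observe, camera, bot
def cast(c,uv,z):
    R=cv2.Rodrigues(np.array(c["rvec"],float))[0];t=np.array(c["tvec"],float).ravel()
    d=R.T@np.linalg.inv(c["intrinsics"])@np.array([uv[0],uv[1],1.]);o=-R.T@t
    return o+d*(z-o[2])/d[2]
def pts(c):
    R=cv2.Rodrigues(np.array(c["rvec"],float))[0];t=np.array(c["tvec"],float).ravel()
    v,u=np.mgrid[:384,:512];Z=c["range_z"].astype(float)
    p=np.stack([u,v,np.ones_like(u)],-1)@np.linalg.inv(c["intrinsics"]).T*Z[...,None]
    return (p-t)@R
def blobs(c,lo,hi,lo2=None,hi2=None,n=3):
    h=cv2.cvtColor(c["img"],cv2.COLOR_RGB2HSV);m=cv2.inRange(h,lo,hi)
    if lo2: m|=cv2.inRange(h,lo2,hi2)
    cs=sorted(cv2.findContours(m,cv2.RETR_EXTERNAL,cv2.CHAIN_APPROX_NONE)[0],key=cv2.contourArea)[::-1][:n]
    return m,cs
E
python3 - <<'E'
from h import *
s=observe();print(s)
ims=[]
for n in("top","scene"):
    c=camera(n);ims.append(c["img"])
    P=pts(c);ok=c["range_z"]>0
    for nm,a in(("red",((0,120,70),(8,255,255),(172,120,70),(180,255,255))),("blue",((100,120,60),(130,255,255))),("green",((40,60,40),(90,255,255)))):
        m,cs=blobs(c,*a)
        for k in cs:
            if cv2.contourArea(k)<60: continue
            q=np.zeros_like(m);cv2.drawContours(q,[k],-1,255,-1);q=(q>0)&ok
            print(n,nm,cv2.contourArea(k),cv2.boundingRect(k),np.median(P[q],0).round(1), 'zmax',np.percentile(P[q][:,2],95).round(1))
cv2.imwrite("pics/a.png",cv2.cvtColor(np.vstack(ims),cv2.COLOR_RGB2BGR)[:, :] if 0 else cv2.resize(cv2.cvtColor(np.hstack(ims),cv2.COLOR_RGB2BGR),(800,300)))
E
```

```text
{'clock': 0.0, 'joints': array([1.06470020e+00, 3.78073839e-01, 7.95876080e-02, 1.27435671e+00,
       1.53451149e-05, 1.46051825e+00]), 'qd': array([ 1.32936486e-03,  3.40531004e-04,  4.72126044e-04, -9.71160437e-04,
       -7.28044848e-05, -1.35231632e-03]), 'joint_efforts': array([-1.64938556e-03, -4.63608456e+01,  2.69872445e+01,  2.07548548e-02,
       -1.59943124e-04,  1.10388898e-07]), 'ee_pos': array([221.35727724, 529.97376468, 230.33986513]), 'eef_rot': array([-1.57055583,  0.0020325 ,  1.17497851]), 'wrist_force': array([ 0.41241402,  0.08900804, -1.0867848 ]), 'moment': array([ 0.0036314 , -0.00927707,  0.00060549]), 'width': 85.34100993693608}
top red 2064.5 (470, 93, 42, 101) [ 715.5 -525.8   36.1] zmax 101.9
top red 1452.5 (150, 163, 45, 44) [605.6 199.9  58.9] zmax 61.9
top blue 1535.5 (141, 243, 45, 45) [428.7 210.2  59.1] zmax 61.9
top blue 130.5 (45, 68, 59, 127) [705.7 386.8   2.9] zmax 6.2
top green 5534.0 (287, 184, 87, 88) [ 522.7 -165.5    1.7] zmax 4.8
scene red 3364.0 (0, 69, 83, 93) [ 710.7 -566.6   34.6] zmax 101.6
scene red 1460.0 (316, 205, 46, 42) [612.6 202.5  58.8] zmax 61.5
scene red 85.0 (318, 240, 38, 14) [653.4 216.7  23.7] zmax 32.3
scene blue 1158.0 (355, 151, 43, 36) [434.1 212.6  58.8] zmax 61.6
scene blue 279.5 (367, 264, 45, 120) [742.8 383.1   3.3] zmax 6.2
scene blue 62.5 (362, 187, 29, 8) [473.5 233.4  22.9] zmax 30.7
scene green 3742.0 (172, 110, 98, 77) [ 530.1 -162.5    1.4] zmax 4.5
```

View pics/a.png

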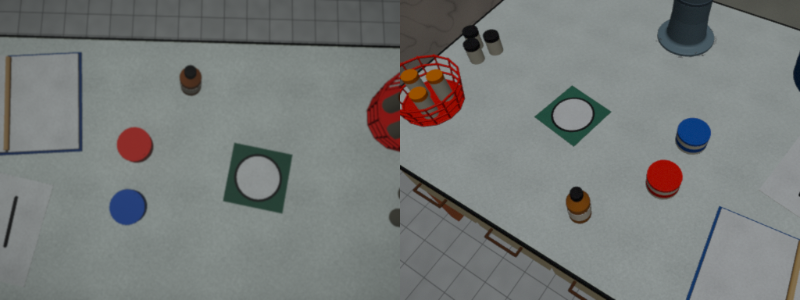

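The left panel (top view) shows the red tub at about (135,145), the blue tub at (128,207) and the card ring at (258,177), with the bottle at (190,80). The path from tub to ring is clear. Next I'll measure the centres precisely from both views.

```bash
cat >> h.py <<'E'
RED=((0,120,70),(8,255,255),(172,120,70),(180,255,255));BLUE=((100,120,60),(130,255,255));GREEN=((40,60,40),(90,255,255))
def lid(c,a,box=None):
    # lid top: coloured contour of right size, inside the bench work area
    m,cs=blobs(c,*a,n=6); best=None
    for k in cs:
        if cv2.contourArea(k)<500: continue
        (u,v),_=cv2.minEnclosingCircle(k); p=cast(c,(u,v),58)
        if 300<p[0]<750 and -300<p[1]<350: return k
def outline(c,k,z):
    w=np.array([cast(c,p[0],z)[:2] for p in cv2.convexHull(k)],np.float32)
    return w
def circ(w):
    A=np.c_[2*w,np.ones(len(w))];s=np.linalg.lstsq(A,(w**2).sum(1),rcond=None)[0]
    return s[:2],np.sqrt(s[2]+s[0]**2+s[1]**2)
def ring(c):
    m,cs=blobs(c,*GREEN,n=1);q=np.zeros_like(m);cv2.drawContours(q,cs,-1,255,-1)
    w=((c["img"].min(2)>110)&(q>0)).astype(np.uint8)
    k=max(cv2.findContours(w,cv2.RETR_EXTERNAL,cv2.CHAIN_APPROX_NONE)[0],key=cv2.contourArea)
    return k
E
python3 - <<'E'
from h import *
C={n:camera(n) for n in("top","scene")}
for n,c in C.items():
    for nm,k,z in(("red",lid(c,RED),58),("blue",lid(c,BLUE),58),("ring",ring(c),0)):
        o,r=circ(outline(c,k,z));print(n,nm,o.round(1),r.round(1))
# two-view height of the lid
def ray(c,k):
    M=cv2.fitEllipse(k)[0];a=cast(c,M,0);b=cast(c,M,100);return a,b-a
for nm,f in(("red",lambda c:lid(c,RED)),("blue",lambda c:lid(c,BLUE)),("ring",ring)):
    (a,d),(b,e)=[ray(c,f(c)) for c in C.values()]
    s=np.linalg.lstsq(np.c_[d,-e],b-a,rcond=None)[0];print(nm,'2view',((a+d*s[0]+b+e*s[1])/2).round(1))
E
```

```text
top red [606.  200.1] 49.3
top blue [429.  210.5] 48.8
top ring [ 524.2 -165.7] 63.1
scene red [611.2 201.6] 50.2
scene blue [432.6 212. ] 50.2
scene ring [ 524.2 -167. ] 63.5
red 2view [607.1 201.5  49.1]
blue 2view [428.3 211.7  51. ]
ring 2view [ 524.1 -166.5   -2.1]
```

>>> carry_out(translation=[[0.04,-0.024,0],[0.04,-0.024,0],[0.04,-0.024,0],[0.04,-0.024,0],[0.04,-0.024,0],[0.04,-0.024,0],[0.04,-0.024,0],[0.04,-0.024,0]], angular=[[0,0,-0.14],[0,0,-0.14],[0,0,-0.14],[0,0,-0.14],[0,0,-0.14],[0,0,-0.14],[0,0,-0.14],[0,0,-0.14]], grip=[0,0,0,0,0,0,0,0])

```text
clock: 1.0
ee_pos: [543.0, 337.3, 231.2]
eef_rot: [-1.571, 0.0, 0.049]
wrist_force: [-0.1, 0.1, -1.3]
width: 42.5
```

>>> carry_out(translation=[[0.04,-0.026,0],[0.04,-0.026,0],[0,0,0],[0,0,0]], angular=[[0,0,-0.14],[0,0,-0.136],[0,0,0],[0,0,0]], grip=[0,0,0,0])

```text
clock: 1.4
ee_pos: [622.2, 285.6, 230.2]
eef_rot: [-1.571, 0.001, -0.222]
wrist_force: [-1.0, -0.5, 1.2]
width: 42.6
```

>>> carry_out(translation=[[0.003,0,-0.04],[0,0,-0.04],[0,0,-0.04],[0,0,-0.04],[0,0,-0.03],[0,0,-0.02],[0,0,-0.007],[0,0,0]], angular=[[0,0,0],[0,0,0],[0,0,0],[0,0,0],[0,0,0],[0,0,0],[0,0,0],[0,0,0]], grip=[0,0,0,0,0,0,0,0])

```text
clock: 2.2
ee_pos: [622.8, 287.3, 13.6]
eef_rot: [-1.572, 0.002, -0.219]
wrist_force: [-0.1, -0.7, 0.6]
width: 43.1
```

Run:
```python
from h import *
c=camera("scene");t=camera("top");print(observe()["ee_pos"],observe()["wrist_force"])
for x in (t,):
    for a in(RED,BLUE): print([np.round(q,1) for q in circ(outline(x,lid(x,a),58))])
a=cv2.resize(c["img"][130:280,230:430],(400,300));b=cv2.resize(t["img"][110:260,80:280],(400,300))
cv2.imwrite("pics/b.png",cv2.cvtColor(np.hstack([a,b]),cv2.COLOR_RGB2BGR))
```

```text
[625.1515403  287.5214944   15.95332708] [-0.42495216  0.11997672  0.13028518]
[array([605.9, 200. ]), np.float64(49.3)]
[array([429.1, 210.5]), np.float64(48.9)]
```

View pics/b.png

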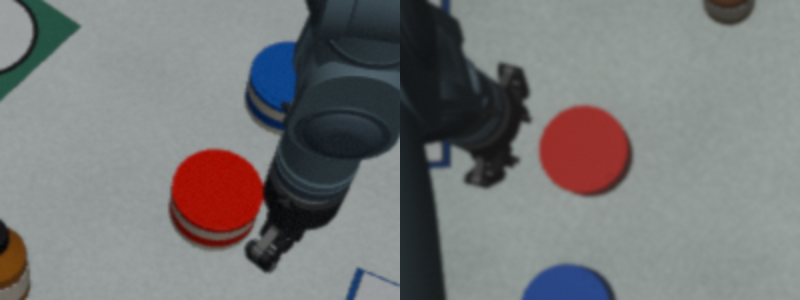

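Right panel: the tub is at about (585,150), with the two half-open fingers squarely behind it at about (497,125). The forearm sweeps away from the blue tub. I'll start pushing slowly.

>>> carry_out(translation=[[-0.0022,-0.0098,0],[-0.0022,-0.0098,0],[-0.0022,-0.0098,0],[-0.0011,-0.0049,0],[-0.0022,-0.0098,0],[-0.0022,-0.0098,0],[-0.0022,-0.0098,0],[-0.0022,-0.0098,0]], angular=[[0,0,0],[0,0,0],[0,0,0],[0,0,0],[0,0,0],[0,0,0],[0,0,0],[0,0,0]], grip=[0,0,0,0,0,0,0,0])

```text
clock: 3.1
ee_pos: [608.2, 212.5, 14.6]
eef_rot: [-1.57, -0.0, -0.221]
wrist_force: [-0.3, 2.5, 3.3]
width: 42.9
```

```bash
cat > m.py <<'E'
from h import *
t=camera("top");s=camera("scene");st=observe();print(st["ee_pos"].round(1),st["eef_rot"].round(3),st["wrist_force"].round(1))
d=np.array([-.219,-.976]);n=np.array([.976,-.219]);g=np.array([524.2,-166.0])
for nm,x in(("top",t),("scene",s)):
    k=lid(x,RED)
    if k is None: continue
    o,r=circ(outline(x,k,58));print(nm,o.round(1),r.round(1),"to go",((g-o)@d).round(1),"side",((g-o)@n).round(1),"tcp-tub",((st["ee_pos"][:2]-o)@d).round(1),((st["ee_pos"][:2]-o)@n).round(1))
E
python3 m.py
```

```text
[607.3 210.9  14. ] [-1.573e+00  1.000e-03 -2.230e-01] [0.7 0.  0.3]
top [592.8 157.2] 49.5 to go 330.5 side 3.9 tcp-tub -55.6 2.4
scene [606.5 154.1] 53.1 to go 330.4 side -10.2 tcp-tub -55.6 -11.7
```

>>> carry_out(translation=[[-0.0021,-0.0098,0],[-0.0021,-0.0098,0],[-0.0021,-0.0098,0],[-0.0021,-0.0098,0],[-0.0021,-0.0098,0],[-0.0021,-0.0098,0],[-0.0021,-0.0098,0],[-0.0021,-0.0098,0]], angular=[[0,0,0],[0,0,0],[0,0,0],[0,0,0],[0,0,0],[0,0,0],[0,0,0],[0,0,0]], grip=[0,0,0,0,0,0,0,0])

```text
clock: 4.0
ee_pos: [591.1, 133.8, 14.3]
eef_rot: [-1.571, 0.0, -0.221]
wrist_force: [0.2, 1.3, -1.2]
width: 42.7
```

>>> carry_out(translation=[[-0.0021,-0.0098,0],[-0.0021,-0.0098,0],[-0.0021,-0.0098,0],[-0.0021,-0.0098,0],[-0.0021,-0.0098,0],[-0.0021,-0.0098,0],[-0.0021,-0.0098,0],[-0.0021,-0.0098,0]], angular=[[0,0,0],[0,0,0],[0,0,0],[0,0,0],[0,0,0],[0,0,0],[0,0,0],[0,0,0]], grip=[0,0,0,0,0,0,0,0])

```text
clock: 4.8
ee_pos: [574.4, 55.5, 14.3]
eef_rot: [-1.571, -0.0, -0.221]
wrist_force: [0.1, 1.1, -1.5]
width: 42.8
```

```bash
python3 m.py
```

```text
[574.3  54.7  14.4] [-1.572 -0.    -0.223] [ 0.3 -0.5 -0.1]
top [558.7  -9.3] 41.1 to go 160.5 side 0.6 tcp-tub -65.9 1.2
scene [569.5 -15.8] 40.0 to go 156.5 side -11.3 tcp-tub -69.9 -10.7
```

>>> carry_out(translation=[[-0.0021,-0.0098,0],[-0.0021,-0.0098,0],[-0.0021,-0.0098,0],[-0.0021,-0.0098,0],[-0.0021,-0.0098,0],[-0.0021,-0.0098,0],[-0.0021,-0.0098,0],[-0.0021,-0.0098,0]], angular=[[0,0,0],[0,0,0],[0,0,0],[0,0,0],[0,0,0],[0,0,0],[0,0,0],[0,0,0]], grip=[0,0,0,0,0,0,0,0])

```text
clock: 5.7
ee_pos: [557.6, -22.9, 14.4]
eef_rot: [-1.571, -0.0, -0.221]
wrist_force: [0.8, 2.7, 0.8]
width: 42.6
```

>>> carry_out(translation=[[-0.0021,-0.0098,0],[-0.0021,-0.0098,0],[-0.0021,-0.0098,0],[-0.0021,-0.0098,0],[-0.0021,-0.0098,0],[-0.0021,-0.0098,0],[-0.0021,-0.0098,0],[0,0,0]], angular=[[0,0,0],[0,0,0],[0,0,0],[0,0,0],[0,0,0],[0,0,0],[0,0,0],[0,0,0]], grip=[0,0,0,0,0,0,0,0])

```text
clock: 6.5
ee_pos: [542.7, -92.5, 14.2]
eef_rot: [-1.572, 0.0, -0.223]
wrist_force: [-0.1, 0.4, -0.8]
width: 42.9
```

>>> carry_out(translation=[[0.002,0.01,0],[0.006,0.029,0],[0.01,0.048,0],[0.01,0.048,0],[0.01,0.045,0],[0,0,0],[0,0,0]], angular=[[0,0,0],[0,0,0],[0,0,0],[0,0,0],[0,0,0],[0,0,0],[0,0,0]], grip=[0,0,0,0,0,0,0])

```text
clock: 7.2
ee_pos: [580.7, 91.0, 14.1]
eef_rot: [-1.572, 0.0, -0.218]
wrist_force: [-1.0, 0.1, -0.2]
width: 42.6
```

```bash
cat >> m.py <<'E'
a=cv2.resize(s["img"][80:230,130:330],(400,300));b=cv2.resize(t["img"][150:300,220:420],(400,300))
import sys
cv2.imwrite(sys.argv[1],cv2.cvtColor(np.hstack([a,b]),cv2.COLOR_RGB2BGR))
k=lid(t,BLUE);print("blue",k is not None and circ(outline(t,k,58)))
E
python3 m.py pics/c.png
```

```text
[580.5  88.9  14.1] [-1.572e+00  1.000e-03 -2.210e-01] [0.1 0.6 0.2]
top [ 527.7 -146.5] 49.5 to go 19.8 side 0.9 tcp-tub -241.3 -0.0
scene [ 531.2 -147.7] 51.5 to go 19.4 side -2.8 tcp-tub -241.7 -3.7
blue False
```

View pics/c.png

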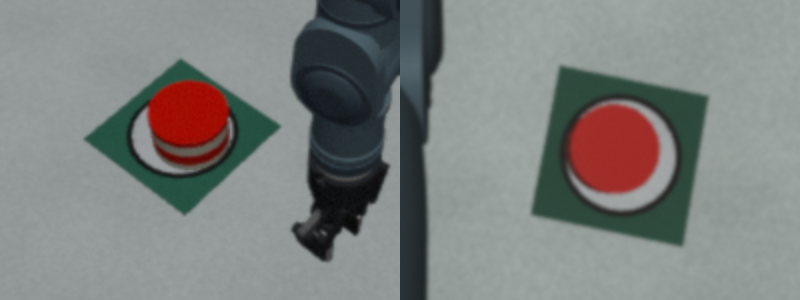

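The tub stands on the card in the right panel at (613,149), with the ring centre at (620,155). About 20 mm remains, with no sideways error. One slow final push, then back off.

>>> carry_out(translation=[[-0.01,-0.045,0],[-0.01,-0.045,0],[-0.009,-0.045,0],[-0.005,-0.025,0],[-0.002,-0.01,0],[-0.001,-0.005,0],[-0.001,-0.005,0],[-0.001,-0.005,0]], angular=[[0,0,0],[0,0,0],[0,0,0],[0,0,0],[0,0,0],[0,0,0],[0,0,0],[0,0,0]], grip=[0,0,0,0,0,0,0,0])

```text
clock: 8.1
ee_pos: [542.1, -95.0, 14.3]
eef_rot: [-1.57, 0.0, -0.22]
wrist_force: [-0.5, 2.1, 0.5]
width: 42.5
```

>>> carry_out(translation=[[-0.001,-0.005,0],[-0.001,-0.005,0],[-0.001,-0.005,0],[0,0,0],[0,0,0]], angular=[[0,0,0],[0,0,0],[0,0,0],[0,0,0],[0,0,0]], grip=[0,0,0,0,0])

```text
clock: 8.6
ee_pos: [539.1, -111.0, 14.3]
eef_rot: [-1.571, -0.0, -0.221]
wrist_force: [-0.2, 0.7, 0.2]
width: 42.7
```

>>> carry_out(translation=[[0.002,0.01,0],[0.006,0.029,0],[0.01,0.048,0],[0.01,0.048,0],[0.01,0.045,0],[0,0,0],[0,0,0]], angular=[[0,0,0],[0,0,0],[0,0,0],[0,0,0],[0,0,0],[0,0,0],[0,0,0]], grip=[0,0,0,0,0,0,0])

```text
clock: 9.3
ee_pos: [577.0, 70.8, 14.2]
eef_rot: [-1.571, -0.0, -0.218]
wrist_force: [-0.4, -0.8, 0.3]
width: 42.8
```

>>> carry_out(translation=[[0,0,0.045],[0,0,0.045],[0,0,0.045],[0,0,0.045],[0,0,0.02],[0,0,0]], angular=[[0,0,0],[0,0,0],[0,0,0],[0,0,0],[0,0,0],[0,0,0]], grip=[0,0,0,0,0,0])

```text
clock: 9.9
ee_pos: [579.3, 67.8, 218.4]
eef_rot: [-1.57, -0.007, -0.223]
wrist_force: [0.5, 0.8, 0.2]
width: 42.7
```

```bash
python3 m.py pics/d.png
python3 - <<'E'
from h import *
c=camera("top");cv2.imwrite("pics/e.png",cv2.cvtColor(c["img"],cv2.COLOR_RGB2BGR))
E
```

```text
[576.9  68.1 213.9] [-1.571  0.    -0.223] [-1.1  0.3  0. ]
top [ 524.4 -166. ] 50.1 to go 0.0 side -0.2 tcp-tub -240.0 -0.1
scene [ 528.3 -165.5] 51.3 to go 1.4 side -3.9 tcp-tub -238.7 -3.8
blue False
```

View pics/d.png

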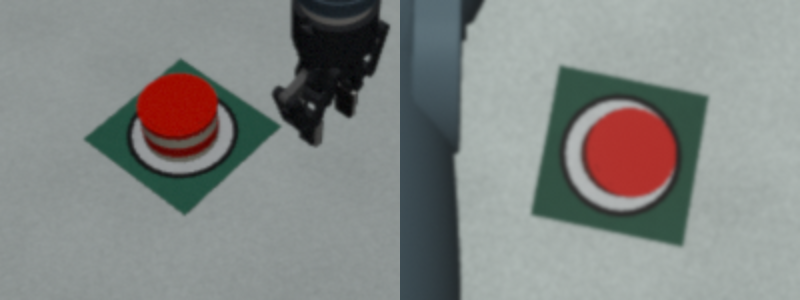

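View pics/e.png

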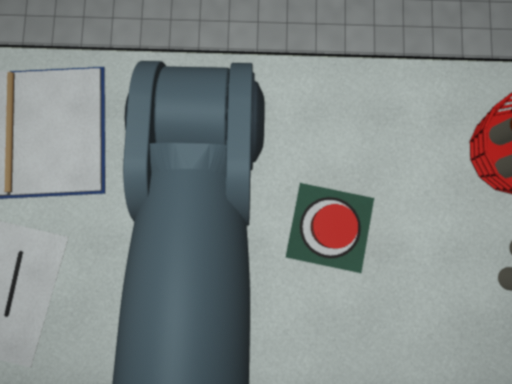

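The apparent right shift of the lid in the top picture (lid at (336,226), ring at (330,227)) is parallax from the 58 mm height. Cast onto that plane, the tub is central. The arm hides the blue tub and the bottle, so I'll move it aside and check them.

>>> carry_out(translation=[[-0.03,-0.0,0.04],[-0.04,0,0.02],[-0.04,0,0.02],[-0.04,0,0],[-0.04,0,0],[0,0,0],[0,0,0]], angular=[[0,0,0],[0,0,0],[0,0,0],[0,0,0],[0,0,0],[0,0,0],[0,0,0]], grip=[0,0,0,0,0,0,0])

```text
clock: 10.75
ee_pos: [385.8, 69.1, 292.9]
eef_rot: [-1.572, 0.002, -0.221]
wrist_force: [0.4, -0.3, 0.0]
width: 42.8
```

```bash
python3 m.py pics/f.png
python3 - <<'E'
from h import *
a=cv2.cvtColor(cv2.imread("pics/a.png"),cv2.COLOR_BGR2RGB)
for n,o in(("top",0),("scene",400)):
    c=camera(n);i=cv2.resize(c["img"],(400,300));r=a[:,o:o+400]
    f=lambda x:[(cv2.boundingRect(k),cv2.contourArea(k)) for k in blobs({"img":x},(5,140,40),(20,255,190),n=4)[1] if cv2.contourArea(k)>60]
    print(n,"amber before",f(r),"now",f(i))
    k=lid(c,BLUE)
    if k is not None: print("blue",[np.round(q,1) for q in circ(outline(c,k,58))])
    print("red depth",np.median(pts(c)[cv2.drawContours(np.zeros((384,512),np.uint8),[lid(c,RED)],-1,255,-1)>0],0).round(1))
E
```

```text
[387.6  69.1 293.4] [-1.571e+00  1.000e-03 -2.210e-01] [-0.7  0.  -0.2]
top [ 524.4 -165.8] 50.0 to go 0.3 side -0.1 tcp-tub -199.3 -185.0
scene [ 528.2 -165.5] 51.4 to go 1.4 side -3.8 tcp-tub -198.2 -188.7
blue (array([429.14812217, 210.45994554]), np.float64(49.01930217516899))
top amber before [((181, 71, 19, 16), 137.5)] now [((181, 71, 19, 16), 136.0)]
blue [array([429. , 210.3]), np.float64(49.0)]
red depth [ 523.9 -165.8   59.1]
scene amber before [((166, 192, 24, 22), 288.0), ((8, 86, 20, 16), 213.5), ((0, 68, 20, 17), 206.5), ((25, 69, 19, 16), 193.5)] now [((166, 192, 24, 22), 288.5), ((8, 86, 20, 16), 215.0), ((0, 68, 20, 16), 204.0), ((25, 69, 19, 16), 193.5)]
blue [array([432.6, 212. ]), np.float64(50.2)]
red depth [ 530.  -163.9   58.9]
```

All the checks are good, so I'll hand the job in.

```bash
python3 -c "
from h import *
print(bot.close_job())"
```

```text
the job is handed in; nothing more can be done
None
```

I slid the red-lidded tub about 376 mm along the bench onto the green card, pushing with the half-open fingers. I did this in one long slow push at 0.1 m/s and a final 20 mm push. Then I backed the arm off and handed the job in at about 11 s on the robot's clock. The hand-in reported no verdict.

- **Red tub:** the top view puts its centre at (524.4, -165.8) mm and the ring's centre at (524.2, -165.7) mm, so it is within about 1 mm of central. The depth reading shows the lid at 59 mm, the same as at the start, so the tub is upright and flat on the bench.
- **Blue tub and amber bottle:** the blue tub measured within 1 mm of its start. The bottle's outline in both cameras is unchanged from the start. The gripper is clear of everything.
- **Disagreements:**
  - The scene camera puts the tub about 4 mm farther from the robot than the top camera. It read 3.6 to 5 mm the same way for both tubs before anything moved, because its lid outline picks up part of the coloured side, so I relied on the top view. Either reading is well inside the 16 mm limit.
  - My two-view height for the lids came out at 49–51 mm, low for the same reason. The depth readings gave 59 mm, against 58 mm in the text.

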